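Pack the modelling kit caddy

TASK

Pack the modelling kit: put the wooden loop tool, the short wooden roller, the pine block with two hollows and the large round cutter into the wooden caddy, each lying flat in the middle of the nest of its own shape (the tool in the longest, narrowest one) and lengthwise in it, either way round. The small steel ring and the raw clay block look similar but are not part of the kit; leave them where they are.

Things in the scene. Friction and masses are not known exactly. Their poses are not given: they have to be found in the camera images.
- loop_tool: The short wooden tool with a wire loop at one end, 76 mm long (along its y), 10 mm wide in the middle (x), 16 mm at most, 10 mm high, lying flat. The solid handle reaches from y = -38 to +14 mm, the loop from there to +38; grip the handle across, near y = -6. Origin: centre of its underside; z up.
- roller: Short plain wooden roller with a flange at one end, lying, 60 mm long (along its y), 18 mm wide (x) and 18 mm high; it does not roll away. Origin: centre of its underside; z up.
- block: Pale pine block with two shallow round hollows in its top, 30 mm (x) by 46 mm (y) by 26 mm high. Origin: centre of its underside; z up.
- cutter: The large round tin cutter, a ring 58 mm in diameter and 28 mm high, standing on the table; grip it across the outside, it does not give. Origin: centre of its underside; z up.
- small_ring: Look-alike to be left: a small plain steel ring 38 mm in diameter, 22 mm high, standing on the table. Origin: centre of its underside; z up.
- clay_block: Look-alike to be left: a nearly cubic raw clay block without hollows, 33 mm (x) by 27 mm (y) by 30 mm high. (The bigger rounded lump of clay, about 50 mm, is neither this nor part of the kit.) Origin: centre of its underside; z up.
- nest_tool: The long narrow nest: 24 mm wide (x) and 89 mm long (its y). Side rails are missing for 22 mm either side of the middle: room for fingers. Centred on a plywood insert 83 x 95 mm, fixed with three others in the caddy (184 x 208 mm, lip 14 mm high). Origin: underside centre, 6 mm over the table, z up. Floor 5 mm above origin; dark rails 7 mm higher (tops 18 mm over the table).
- nest_roller: The oblong nest: 34 mm wide (x) and 76 mm long (its y). Side rails are missing for 22 mm either side of the middle: room for fingers. Centred on a plywood insert 83 x 95 mm, fixed with three others in the caddy (184 x 208 mm, lip 14 mm high). Origin: underside centre, 6 mm over the table, z up. Floor 5 mm above origin; dark rails 7 mm higher (tops 18 mm over the table).
- nest_block: The broad nest: 46 mm wide (x) and 62 mm long (its y). Side rails are missing for 22 mm either side of the middle: room for fingers. Centred on a plywood insert 83 x 95 mm, fixed with three others in the caddy (184 x 208 mm, lip 14 mm high). Origin: underside centre, 6 mm over the table, z up. Floor 5 mm above origin; dark rails 7 mm higher (tops 18 mm over the table).
- nest_cutter: The round nest: 74 mm in diameter, a broken ring of short rails open toward its +x and -x. Centred on a plywood insert 83 x 95 mm, fixed with three others in the caddy (184 x 208 mm, lip 14 mm high). Origin: underside centre, 6 mm over the table, z up. Floor 5 mm above origin; dark rails 7 mm higher (tops 18 mm over the table).

How it is judged:
By the outcome, as a careful person would: the job done as asked, in the order asked, and still so for the second after the job is handed in, with the robot touching nothing.
It also fails if it takes over 93 s, if anything falls off the work surface, if the arm or the gripper's body presses on something with over 40 N, if the wrist force passes 120 N, or if a joint passes its speed limit or range.

ROBOT

A 6-joint arm with a two-finger parallel gripper is mounted at the origin on the work surface; the furniture and walls round the work are solid. World frame = base frame: x ahead of the robot, y to its left, z up, the work surface at z = 0. Lengths are in m, angles in degrees, forces in N, time in s.
With the tool pointing down it reaches from about 0.25 to 0.725 m from the base axis. Payload 9.7 kg.
Tool frame: the origin (TCP) lies between the finger pads; the fingertips stand bot.tcp_to_tips ahead of it and the grasp point (between the pads) lies 11 mm behind it (bot.tcp_to_tips is the distance from the TCP to the fingertips, in m); z points along the fingers, y is the line along which they close (so a half turn about z gives the same grasp; the last joint's range is limited). The gripper opens to 85 mm and grips with 20 to 120 N. Pads are 22 mm wide; open, the fingers measure 114 mm over their backs; the gripper's body (76 mm by 85 mm) begins 54 mm behind the grasp point. The pads swing forward as they close: fully open they stand 13 mm farther back than shut.
Start: joints at [67.552, 4.979, 10.078, 95.1, 0, 90], TCP at [0.21, 0.508, 0.239] pointing down, gripper open.
Joint ranges: [-179.16, 179.16], [-48.56, 103.87], [-65.8, 70.77], [-126.05, 130.52], [-82.76, 87.17], [-180, 180]. Speed limits (degrees/s): [127.2, 127.2, 147.25, 180, 180, 180].

INTERFACE

Orientations are given as [roll, pitch, yaw] about the fixed x, y, z axes, in that order (R = Rz(yaw) Ry(pitch) Rx(roll)).
In Python, from workcell import bot gives the robot as it stands. The module is installed in compiled form; this text tells all that it offers.
- The arm moves only by the tool carry_out, never from a script. Its arguments are lists of equal length, an entry for each row: "linear": the shift along the world's x, y, z normalised to -1 to 1, where 1 is 2 cm, a list of three; "rotation": the turn, a rotation vector about the world's x, y, z normalised to -1 to 1, where 1 is 8 degrees, a list of three; "grip": the closure, from -1 (fully open) to 1 (shut). In form: {"linear": [[tx, ty, tz], ...], "rotation": [[rx, ry, rz], ...], "grip": [grip, ...]}. A call has 1 to 12 rows; each row shifts and turns the commanded pose from where the row before left it; what a row does not reach is not made up. A row lasts 1/10 s, in which the tool goes at most 50 mm and 8.59 degrees, less where a joint would pass 70% of its speed; a pose out of reach is approached as far as the arm can. A call with a number of a shift or a turn outside -1 to 1 is refused whole. A call with a gripper value outside its range is refused whole. The fingers move at their own pace and stop on an object; "grip_force" is the grip in N (left out, the last holds). Time passes only in rows, so rows that do not move let the fingers close. It gives the time, the measured TCP pose, the force, the opening and the grip force at its end, in the units of the state.
- bot.get_obs(): the state, without advancing time (a new reading comes with each control period).
- bot.camera(name): name is "side" or "top" or "wrist"; returns the picture (420x560x3 uint8, blue, green, red); there is no depth.
- bot.camera_model(name): a dict with "fx", "fy", "cx", "cy" (pixels), "camera_from_world" (4x4, takes a point from world to camera coordinates). Camera axes: x right, y up, looking along -z (the intrinsics and any distortion apply to the point x, -y, -z); pixel columns grow to the right and rows downward; lengths in m; the calibration is good to about 2 mm. The wrist camera is an equidistant fisheye: a pixel r from the principal point sees the ray r / f radians off the axis. A picture is of the moment at which its call begins: read the wrist's pose just before it. camera_model takes no time and is no camera call; for the wrist camera it gives the pose at the moment of the call.
- bot.job_done(): hands the job in; it is judged then, once.
The state is a dict: "time": time; "q": joint angles; "qd": joint speeds; "joint_efforts": joint torques, N m; "ee_pos": TCP position; "tcp_rot": TCP orientation; "wrist_force": force on the tool from outside, world axes, zero at the start; "torque": the same for the moment, N m; "opening": finger opening in m; "grasp_force": force on a finger pad.
Only numpy, scipy, OpenCV 4.12 (cv2) and the standard library are available. Lean on these libraries where they do the work, as an engineer would, in place of code of your own. Each camera call takes 0.05 s, during which the arm holds its last target. There are 200 camera calls.

## Working session

There is one attempt and no reset: what is moved stays moved. The work goes in short steps, Python scripts to look and compute and a tool call to move; the robot and the scene stay as the last step left them, time stands still between calls to the robot, and variables do not carry over. Pictures are saved under pics/ and viewed, at most 14 in all, crops included, and the job is handed in when it is done.

Besides the shell and the picture viewer there is one more tool, called after ">>>" as a command line: name --argument value ..., lists and objects as JSON in quotes. carry_out: Moves the arm, as the interface text tells. Its arguments: {"type":"object","properties":{"linear":{"type":"array","items":{"type":"array","items":{"type":"number"}}},"rotation":{"type":"array","items":{"type":"array","items":{"type":"number"}}},"grip":{"type":"array","items":{"type":"number"}},"grip_force":{"type":"number"}},"required":["linear","rotation","grip"]}

```bash
mkdir -p pics; python3 - <<'E'
from workcell import bot
import cv2
o=bot.get_obs(); print(o, bot.tcp_to_tips)
for n in("top","side"):
    cv2.imwrite(f"pics/{n}0.png",bot.camera(n)); m=bot.camera_model(n); print(n,m)
E
```

```text
{'time': 0.0, 'q': array([6.75533152e+01, 5.01118340e+00, 1.00336387e+01, 9.50988168e+01,
       1.35882737e-03, 8.99989244e+01]), 'qd': array([-0.00780207, -0.07468897, -0.0271861 , -0.08506004,  0.04632372,
       -0.01054699]), 'joint_efforts': array([-2.12984771e-03, -5.20395219e+01,  4.64800608e+01,  1.65514107e-02,
       -3.10164060e-04, -6.54937651e-06]), 'ee_pos': array([0.20991364, 0.50813036, 0.23857496]), 'tcp_rot': array([-1.79923639e+02, -1.36025966e-03,  1.57554389e+02]), 'wrist_force': array([ 0.35670322,  0.0365697 , -0.61324637]), 'torque': array([-0.04256375, -0.00224915,  0.00854819]), 'grasp_force': 0.0, 'opening': 0.08531315834481541} 0.008
top {'fx': 492.3404190949951, 'fy': 492.3404190949951, 'cx': 282.8781269955728, 'cy': 210.01354148304787, 'camera_from_world': array([[ 0.00893427, -0.99987516,  0.01303261,  0.24901266],
       [ 0.9910776 ,  0.01058746,  0.13286496, -0.51916376],
       [-0.13298635,  0.01172927,  0.99104846, -0.83080285],
       [ 0.        ,  0.        ,  0.        ,  1.        ]])}
side {'fx': 491.491518549254, 'fy': 491.491518549254, 'cx': 276.9557894292588, 'cy': 209.4216827081368, 'camera_from_world': array([[ 0.91277366, -0.4078461 , -0.02249028, -0.39544853],
       [ 0.25914962,  0.53566763,  0.80368007, -0.3225043 ],
       [-0.31573046, -0.73940635,  0.59463647, -0.74895723],
       [ 0.        ,  0.        ,  0.        ,  1.        ]])}
```

View pics/top0.png

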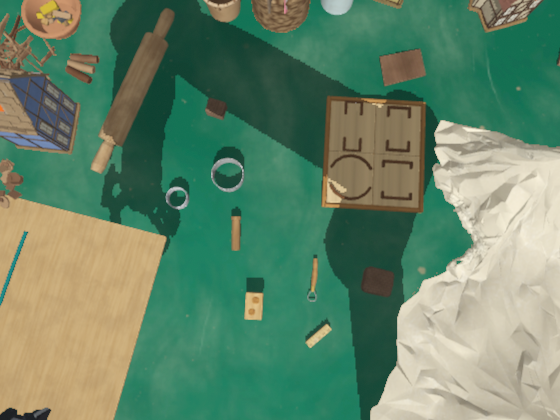

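View pics/side0.png

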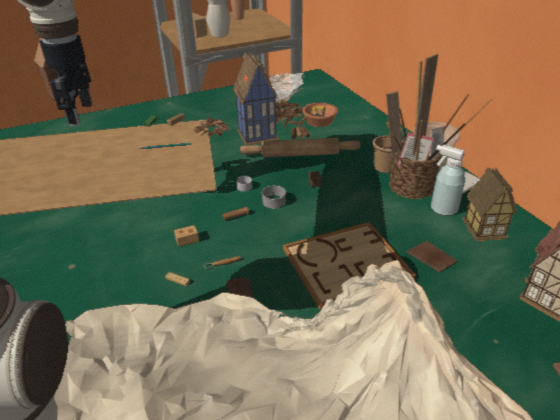

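```bash
python3 - <<'E'
import cv2
t=cv2.imread("pics/top0.png")
c=cv2.resize(t[85:225,310:450],None,fx=4,fy=4,interpolation=cv2.INTER_CUBIC);cv2.imwrite("pics/c1.png",c)
c=cv2.resize(t[145:355,155:345],None,fx=2.85,fy=2.85,interpolation=cv2.INTER_CUBIC);cv2.imwrite("pics/c2.png",c[:600])
E
```

```text
(no output)
```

View pics/c1.png

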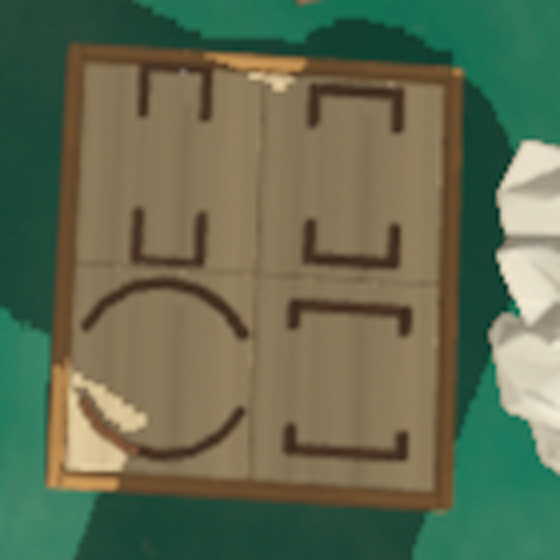

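View pics/c2.png

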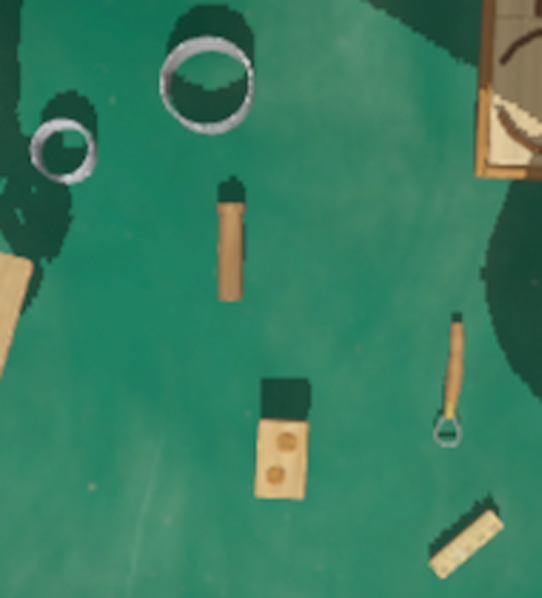

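```bash
cat > h.py <<'E'
import numpy as np, cv2
from workcell import bot
def cast(m,px,z):
    "pixels -> world points on plane z (pinhole)"
    px=np.atleast_2d(np.asarray(px,float)); C=m["camera_from_world"];R=C[:3,:3]
    d=np.c_[(px[:,0]-m["cx"])/m["fx"],-(px[:,1]-m["cy"])/m["fy"],-np.ones(len(px))]@R
    o=-R.T@C[:3,3]; return o+d*((z-o[2])/d[:,2])[:,None]
def proj(m,P):
    C=m["camera_from_world"];c=np.atleast_2d(P)@C[:3,:3].T+C[:3,3]
    return np.c_[m["cx"]+m["fx"]*c[:,0]/-c[:,2],m["cy"]-m["fy"]*c[:,1]/-c[:,2]]
def axis(P):
    "min-area rect of world points (mm): centre, long,short, yaw of long axis"
    (c,s,a)=cv2.minAreaRect((P[:,:2]*1000).astype(np.float32))
    if s[0]<s[1]: a+=90; s=s[::-1]
    return np.round(c,1),np.round(s,1),round((a+90)%180-90,1)
E
python3 - <<'E'
from h import *
t=cv2.imread("pics/top0.png");m=bot.camera_model("top");C=m["camera_from_world"];print("cam",-C[:3,:3].T@C[:3,3])
hsv=cv2.cvtColor(t,cv2.COLOR_BGR2HSV)
b,g,r=[t[...,i].astype(int) for i in range(3)]
wood=((r>g+5)).astype(np.uint8)
ring=((abs(r-g)<40)&(r>g-25)&(r>60)).astype(np.uint8)
def blob(mask,roi):
    x0,y0,x1,y1=roi;k=np.zeros_like(mask);k[y0:y1,x0:x1]=mask[y0:y1,x0:x1]
    n,l,s,c=cv2.connectedComponentsWithStats(k); i=1+np.argmax(s[1:,4]);v,u=np.nonzero(l==i);return np.c_[u,v]
for n,msk,roi,z in[("tool",wood,(300,245,330,310),.006),("roller",wood,(222,205,250,258),.010),("block",wood,(238,285,270,328),.026),("cutter",ring,(205,150,250,200),.028),("small",ring,(160,180,195,215),.022),("caddy",wood,(315,90,435,220),.014)]:
    p=blob(msk,roi);W=cast(m,p,z);print(n,len(p),p.min(0),p.max(0),*axis(W))
# rail corner pixels from crop
f=lambda q:cast(m,np.array(q)/4+[310,85]-.375,.018)
for n,q in dict(tool=[(142,68),(214,70),(204,264),(134,262)],roller=[(312,88),(403,92),(398,265),(306,260)],block=[(292,303),(410,310),(405,456),(287,450)]).items():
    W=f(q);print(n,np.round(W.mean(0)*1000,1),axis(W))
W=f([(163,282),(163,458),(84,330),(245,335),(240,410),(84,400)]);print("round",cv2.minEnclosingCircle((W[:,:2]*1000).astype(np.float32)))
cor=f([(70,45),(462,68),(450,508),(48,488)]);cor=cast(m,np.array([(70,45),(462,68),(450,508),(48,488)])/4+[310,85]-.375,.014);print("caddy",cor.round(4).tolist(),axis(cor))
# clay edge: world for heights
for z in(0,.05,.1,.2):print(z,cast(m,[(435,165),(437,125),(470,190)],z).round(3).tolist())
ms=bot.camera_model("side")
for z in(.05,.1,.15,.2,.25,.3):print(z,cast(ms,[(380,268),(345,280),(407,283)],z).round(3).tolist())
E
```

```text
cam [0.40182139 0.26422291 0.88909927]
tool 151 [311 258] [317 291] [405.2 197.4] [58.7  8.7] -5.4
roller 276 [231 216] [240 250] [477.6 338.2] [61.  16.1] 1.2
block 477 [244 292] [262 319] [351.1 303.3] [46.3 30.2] -2.1
cutter 321 [211 158] [243 191] [580.2 354. ] [59.8 57. ] 0.7
small 200 [166 187] [188 209] [537.8 442.4] [39.8 39. ] 2.0
caddy 11158 [322  96] [425 212] [626.   88.6] [209.  183.9] -3.0
tool [675.3 126.9  18. ] (array([675.3, 126.6]), array([92.9, 33.2]), -2.7)
roller [671.5  43.8  18. ] (array([671.6,  43.8]), array([82.3, 42. ]), -3.0)
block [576.6  48.8  18. ] (array([576.4,  48.6]), array([67.8, 53.7]), -2.9)
round ((580.1376953125, 132.30227661132812), 40.432125091552734)
caddy [[0.7335, 0.1738, 0.014], [0.725, -0.0082, 0.014], [0.519, 0.0033, 0.014], [0.5261, 0.1843, 0.014]] (array([625.5,  88. ]), array([208.3, 182.2]), -2.9)
0 [[0.608, -0.027, 0.0], [0.685, -0.034, 0.0], [0.562, -0.091, 0.0]]
0.05 [[0.597, -0.011, 0.05], [0.669, -0.017, 0.05], [0.553, -0.071, 0.05]]
0.1 [[0.585, 0.005, 0.1], [0.653, -0.0, 0.1], [0.544, -0.051, 0.1]]
0.2 [[0.562, 0.038, 0.2], [0.621, 0.033, 0.2], [0.526, -0.011, 0.2]]
0.05 [[0.65, 0.006, 0.05], [0.575, 0.006, 0.05], [0.672, -0.049, 0.05]]
0.1 [[0.616, -0.037, 0.1], [0.546, -0.036, 0.1], [0.636, -0.087, 0.1]]
0.15 [[0.582, -0.079, 0.15], [0.518, -0.079, 0.15], [0.6, -0.125, 0.15]]
0.2 [[0.548, -0.122, 0.2], [0.489, -0.121, 0.2], [0.565, -0.163, 0.2]]
0.25 [[0.513, -0.164, 0.25], [0.461, -0.164, 0.25], [0.529, -0.202, 0.25]]
0.3 [[0.479, -0.206, 0.3], [0.433, -0.206, 0.3], [0.493, -0.24, 0.3]]
```

```bash
python3 - <<'E'
from h import *
t=cv2.imread("pics/top0.png");s=cv2.imread("pics/side0.png");m=bot.camera_model("top");ms=bot.camera_model("side")
def clay(i):
    h=cv2.cvtColor(i,cv2.COLOR_BGR2HSV);k=((h[...,1]<90)&(h[...,2]>110)).astype(np.uint8)
    k=cv2.morphologyEx(k,cv2.MORPH_CLOSE,np.ones((7,7)));n,l,st,c=cv2.connectedComponentsWithStats(k);return l==1+np.argmax(st[1:,4])
T=clay(t);S=clay(s);print(T.sum(),S.sum(),S.any(0).nonzero()[0][[0,-1]])
# height upper bound by space carving on grid
for x in np.arange(.72,.25,-.03):
    row=[]
    for y in np.arange(.06,-.26,-.02):
        zs=[]
        for z in np.arange(0,.4,.01):
            a=proj(m,[x,y,z])[0].round().astype(int);b=proj(ms,[x,y,z])[0].round().astype(int)
            ok=lambda M,q:not(0<=q[0]<560 and 0<=q[1]<420) or M[q[1],q[0]]
            if ok(T,a) and ok(S,b): zs.append(z)
        row.append(int(max(zs)*100) if zs else -1)
    print(round(x,2),row)
E
```

```text
39852 49936 [ 54 532]
0.72 [-1, -1, -1, -1, -1, -1, -1, -1, -1, -1, -1, -1, -1, -1, 39, 39]
0.69 [-1, -1, -1, -1, -1, 1, 0, -1, -1, -1, -1, -1, -1, -1, -1, 39]
0.66 [-1, -1, -1, -1, 8, 8, 7, 7, 6, 5, 3, 1, 0, -1, -1, -1]
0.63 [-1, -1, -1, -1, 8, 11, 13, 12, 12, 11, 10, 8, 7, 6, 6, 8]
0.6 [-1, -1, -1, -1, 9, 11, 13, 15, 17, 17, 16, 16, 15, 15, 13, 12]
0.57 [-1, -1, -1, -1, 8, 10, 14, 16, 17, 20, 20, 21, 20, 20, 19, 17]
0.54 [-1, -1, -1, -1, -1, 10, 12, 15, 18, 20, 22, 25, 25, 24, 24, 23]
0.51 [-1, -1, -1, -1, -1, 7, 9, 14, 17, 19, 22, 25, 27, 28, 28, 28]
0.48 [-1, -1, -1, -1, -1, -1, 7, 11, 14, 17, 22, 24, 27, 28, 32, 33]
0.45 [-1, -1, -1, -1, -1, -1, 7, 9, 11, 15, 19, 21, 26, 28, 32, 34]
0.42 [-1, -1, -1, 0, 7, 8, 9, 11, 13, 15, 17, 19, 23, 27, 31, 34]
0.39 [-1, -1, 7, 9, 10, 12, 13, 14, 16, 18, 19, 21, 23, 24, 27, 32]
0.36 [-1, 8, 9, 11, 13, 14, 16, 18, 20, 21, 22, 23, 25, 26, 28, 30]
0.33 [5, 8, 10, 12, 14, 16, 18, 20, 22, 24, 25, 27, 28, 30, 31, 33]
0.3 [6, 8, 10, 12, 14, 16, 18, 20, 22, 25, 27, 28, 31, 33, 35, 36]
0.27 [6, 8, 10, 12, 14, 16, 18, 20, 23, 25, 27, 28, 31, 33, 35, 37]
```

>>> carry_out --linear '[[0.6,-1,-0.3],[0.6,-1,-0.3],[0.6,-1,-0.3],[0.6,-1,-0.3],[0.6,-1,-0.3],[0.6,-1,-0.3],[0.6,-1,-0.3],[0.6,-1,-0.3],[0.6,-1,-0.3],[0.6,-1,-0.3],[0.6,-1,-0.3],[0.6,-1,-0.3]]' --rotation '[[0,0,0.18],[0,0,0.18],[0,0,0.18],[0,0,0.18],[0,0,0.18],[0,0,0.18],[0,0,0.18],[0,0,0.18],[0,0,0.18],[0,0,0.18],[0,0,0.18],[0,0,0.18]]' --grip '[-1,-1,-1,-1,-1,-1,-1,-1,-1,-1,-1,-1]' --grip_force 40

```text
time: 1.3
ee_pos: [0.3543, 0.2674, 0.1668]
tcp_rot: [-180.0, -0.0, 174.9]
wrist_force: [0.6, -0.4, -0.5]
opening: 0.0854
grasp_force: 0.0
```

>>> carry_out --linear '[[0.6,-0.85,-0.3],[0.6,-0.85,-0.3],[0.6,-0.9,-0.3],[0.6,-0.9,-0.3],[0,0,0],[0,0,0]]' --rotation '[[0,0,0],[0,0,0],[0,0,0],[0,0,0],[0,0,0],[0,0,0]]' --grip '[-0.2,-0.2,-0.2,-0.2,-0.2,-0.2]'

```text
time: 1.9
ee_pos: [0.4019, 0.1981, 0.1431]
tcp_rot: [-180.0, -0.0, 174.8]
wrist_force: [-0.2, 0.3, -0.5]
opening: 0.051
grasp_force: 0.0
```

```bash
python3 - <<'E'
from h import *
mt=bot.camera_model("top")
print(cast(mt,[(315.4,258),(311.8,301.8)],.005).round(4))
o=bot.get_obs();m=bot.camera_model("wrist");i=bot.camera("wrist");cv2.imwrite("pics/w1.png",i)
print(o["ee_pos"],o["tcp_rot"],o["opening"],m)
E
```

```text
[[0.4344 0.1948 0.005 ]
 [0.3572 0.2011 0.005 ]]
[0.40189022 0.19810903 0.14306197] [-1.79989240e+02 -3.75041457e-02  1.74762588e+02] 0.05099609281257533 {'fx': 325.19226210127806, 'fy': 325.19226210127806, 'cx': 277.3308370572689, 'cy': 211.37502667944926, 'camera_from_world': array([[ 9.17592333e-02,  9.95780739e-01, -9.80993801e-04,
        -2.32140809e-01],
       [-9.42819411e-01,  8.65618635e-02, -3.21867368e-01,
         3.72505579e-01],
       [-3.20424409e-01,  3.04592029e-02,  9.46784260e-01,
        -1.67851081e-01],
       [ 0.00000000e+00,  0.00000000e+00,  0.00000000e+00,
         1.00000000e+00]])}
```

View pics/w1.png

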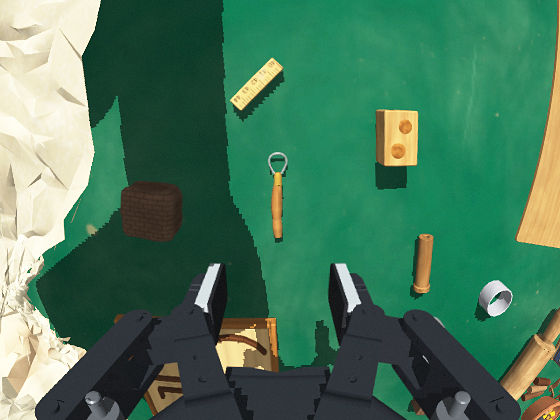

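```bash
cat >> h.py <<'E'
def wcast(m,px,z):
    px=np.atleast_2d(np.asarray(px,float)); d=np.c_[px[:,0]-m["cx"],px[:,1]-m["cy"]]/m["fx"]; th=np.linalg.norm(d,axis=1); th[th==0]=1e-9
    k=np.sin(th)/th; C=m["camera_from_world"];R=C[:3,:3]
    w=np.c_[d[:,0]*k,-d[:,1]*k,-np.cos(th)]@R; o=-R.T@C[:3,3]
    return o+w*((z-o[2])/w[:,2])[:,None]
def wblob(i,m,roi,z,lo=(5,60,60),hi=(28,255,255)):
    x0,y0,x1,y1=roi;h=cv2.inRange(cv2.cvtColor(i,cv2.COLOR_BGR2HSV),lo,hi);k=np.zeros_like(h);k[y0:y1,x0:x1]=h[y0:y1,x0:x1]
    n,l,s,c=cv2.connectedComponentsWithStats(k);j=1+np.argmax(s[1:,4]);v,u=np.nonzero(l==j);return wcast(m,np.c_[u,v],z)
E
python3 - <<'E'
from h import *
i=cv2.imread("pics/w1.png");m=bot.camera_model("wrist")
print(wcast(m,[(278,151.5),(278.5,240)],.005).round(4))
W=wblob(i,m,(262,165,295,245),.006);print(axis(W),W.min(0),W.max(0))
W=wblob(i,m,(365,100,425,168),.026);print("block",axis(W))
W=wblob(i,m,(405,225,440,295),.010);print("roller",axis(W))
E
```

```text
[[0.3581 0.2011 0.005 ]
 [0.4392 0.1942 0.005 ]]
(array([405.5, 195. ]), array([60.3,  8.8]), -5.0) [0.3755171  0.19017748 0.006     ] [0.43577549 0.20182352 0.006     ]
block (array([350.5, 298.5]), array([45.9, 36.5]), -1.4)
roller (array([479.4, 336.2]), array([69.5, 19.3]), 2.8)
```

>>> carry_out --linear '[[0,-0.07,-1],[0,0,-1],[0,0,-1],[0,0,-1],[0,0,-1],[0,0,-1],[0,0,-0.6],[0,0,0],[0,0,0],[0,0,0],[0,0,0],[0,0,0]]' --rotation '[[0,0,0],[0,0,0],[0,0,0],[0,0,0],[0,0,0],[0,0,0],[0,0,0],[0,0,0],[0,0,0],[0,0,0],[0,0,0],[0,0,0]]' --grip '[-0.2,-0.2,-0.2,-0.2,-0.2,-0.2,-0.2,-0.2,1,1,1,1]'

```text
time: 3.15
ee_pos: [0.4026, 0.1973, 0.0124]
tcp_rot: [179.9, 0.1, 174.8]
wrist_force: [-1.2, -0.6, 6.9]
opening: 0.0086
grasp_force: 40.0
```

>>> carry_out --linear '[[0,0,0],[0,0,0],[0,0,0],[0,0,0.3],[0,0,0.5],[0,0,1],[0,0,1],[0,0,1]]' --rotation '[[0,0,0],[0,0,0],[0,0,0],[0,0,0],[0,0,0],[0,0,0],[0,0,0],[0,0,0]]' --grip '[1,1,1,1,1,1,1,1]'

```text
time: 3.95
ee_pos: [0.402, 0.1969, 0.0888]
tcp_rot: [180.0, 0.0, 174.8]
wrist_force: [0.0, 0.5, 0.6]
opening: 0.0082
grasp_force: 39.2
```

>>> carry_out --linear '[[1,-0.25,0],[1,-0.25,0],[1,-0.25,0],[1,-0.25,0],[1,-0.25,0],[1,-0.25,0],[1,-0.25,0],[1,-0.25,0],[1,-0.25,0],[1,-0.25,0],[1,-0.25,0],[1,-0.25,0]]' --rotation '[[0,0,0],[0,0,0.1],[0,0,0.1],[0,0,0.08],[0,0,0],[0,0,0],[0,0,0],[0,0,0],[0,0,0],[0,0,0],[0,0,0],[0,0,0]]' --grip '[1,1,1,1,1,1,1,1,1,1,1,1]'

```text
time: 5.15
ee_pos: [0.6429, 0.1366, 0.088]
tcp_rot: [180.0, 0.0, 177.1]
wrist_force: [0.9, 0.7, -0.0]
opening: 0.008
grasp_force: 39.2
```

>>> carry_out --linear '[[1,-0.25,0],[0.9,-0.24,0],[0.05,0,0],[0,0,0],[0,0,0]]' --rotation '[[0,0,0],[0,0,0],[0,0,0],[0,0,0],[0,0,0]]' --grip '[1,1,1,1,1]'

```text
time: 5.65
ee_pos: [0.6804, 0.1273, 0.0876]
tcp_rot: [180.0, -0.0, 177.1]
wrist_force: [-0.1, 0.7, -0.2]
opening: 0.0078
grasp_force: 39.2
```

```bash
python3 - <<'E'
from h import *
o=bot.get_obs();print(o["ee_pos"],o["tcp_rot"],o["q"])
m=bot.camera_model("wrist");i=bot.camera("wrist");print(m)
cv2.imwrite("pics/w2.png",i)
E
```

```text
[0.68041215 0.12734091 0.08756245] [ 1.79998775e+02 -1.73925616e-02  1.77083906e+02] [1.05983233e+01 2.43770693e+01 1.66718072e+01 8.23113627e+01
 5.25556644e-03 1.35144169e+01]
{'fx': 325.19226210127806, 'fy': 325.19226210127806, 'cx': 277.3308370572689, 'cy': 211.37502667944926, 'camera_from_world': array([[ 5.13317509e-02,  9.98681361e-01, -7.68721676e-04,
        -1.60191338e-01],
       [-9.45432148e-01,  4.83467479e-02, -3.22212114e-01,
         6.29978279e-01],
       [-3.21750067e-01,  1.72664861e-02,  9.46667187e-01,
        -2.13553334e-02],
       [ 0.00000000e+00,  0.00000000e+00,  0.00000000e+00,
         1.00000000e+00]])}
```

View pics/w2.png

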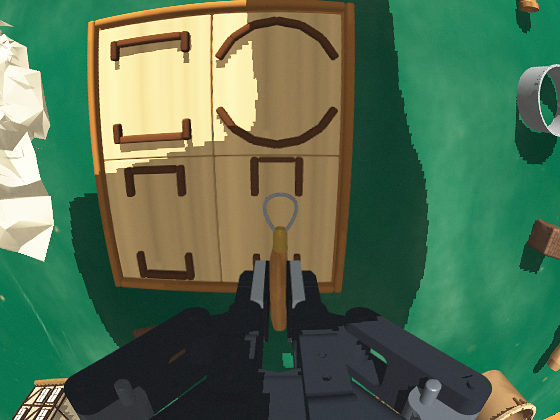

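```bash
python3 - <<'E'
from h import *
m=bot.camera_model("wrist")
print("tool ends",wcast(m,[(279,193),(278,329)],.081).round(4).tolist())
c=wcast(m,[(250,158),(303,158)],.018);print("toolnest end",c.round(4).tolist(), (c.mean(0)+[.0485*.9986,-.0485*.0523,0]).round(4))
for n,q in dict(block=[(110,36),(188,32),(190,140),(115,143)],roller=[(125,166),(184,166),(192,278),(139,280)]).items(): print(n,wcast(m,q,.018).mean(0).round(4),axis(wcast(m,q,.018)))
c=wcast(m,[(277,18),(278,145),(217,57),(217,110),(337,57),(338,110)],.018)
print("round",cv2.minEnclosingCircle((c[:,:2]*1000).astype(np.float32)))
c=wcast(m,[(89,22),(354,2),(341,291),(116,287)],.014);print(c.round(4).tolist(),axis(c))
E
```

```text
tool ends [[0.6365, 0.1286, 0.081], [0.7141, 0.1242, 0.081]]
toolnest end [[0.6299, 0.1106, 0.018], [0.6316, 0.1444, 0.018]] [0.6792 0.125  0.018 ]
block [0.577  0.0466 0.018 ] (array([575.9,  46.3]), array([76. , 56.3]), -2.9)
roller [0.6735 0.0411 0.018 ] (array([675. ,  41.2]), array([89.9, 44.4]), -4.9)
round ((582.5587768554688, 130.6258087158203), 41.614219665527344)
[[0.5202, 0.0006, 0.014], [0.5286, 0.1826, 0.014], [0.7351, 0.1717, 0.014], [0.7275, -0.011, 0.014]] (array([628.1,  85.8]), array([208.8, 182.9]), -3.0)
```

>>> carry_out --linear '[[0.07,-0.045,-0.5],[0,0,-1],[0,0,-1],[0,0,-0.4],[0,0,-0.2],[0,0,-0.05],[0,0,0],[0,0,0]]' --rotation '[[0,0,0],[0,0,0],[0,0,0],[0,0,0],[0,0,0],[0,0,0],[0,0,0],[0,0,0]]' --grip '[1,1,1,1,1,1,1,1]'

```text
time: 6.5
ee_pos: [0.6829, 0.1263, 0.0253]
tcp_rot: [180.0, 0.1, 177.1]
wrist_force: [-0.1, -0.3, -0.6]
opening: 0.0082
grasp_force: 39.2
```

>>> carry_out --linear '[[-0.05,0,-0.08],[0,0,0],[0,0,0],[0,0,0],[0,0,0],[0,0,0],[0,0,0.5],[0,0,1],[0,0,1],[0,0,1],[0,0,1]]' --rotation '[[0,0,0],[0,0,0],[0,0,0],[0,0,0],[0,0,0],[0,0,0],[0,0,0],[0,0,0],[0,0,0],[0,0,0],[0,0,0]]' --grip '[1,1,0.3,0.3,0.3,0.3,0.3,0.3,0.3,0.3,0.3]'

```text
time: 7.6
ee_pos: [0.6815, 0.1262, 0.1144]
tcp_rot: [180.0, 0.0, 177.1]
wrist_force: [0.1, -0.3, 0.5]
opening: 0.0299
grasp_force: 0.0
```

```bash
python3 - <<'E'
from h import *
o=bot.get_obs();print(o["ee_pos"],o["tcp_rot"],o["opening"])
i=bot.camera("top");cv2.imwrite("pics/t2.png",cv2.resize(i[85:225,200:450],None,fx=3.2,fy=3.2,interpolation=cv2.INTER_CUBIC))
E
```

```text
[0.68145609 0.12622137 0.11441495] [1.79990577e+02 3.87051745e-02 1.77071409e+02] 0.02994285972601441
```

>>> carry_out --linear '[[-0.925,0.96,0],[-0.925,0.96,0],[-0.925,0.96,0],[-0.925,0.96,0],[-0.925,0.96,0],[-0.925,0.96,0],[-0.925,0.96,0],[-0.925,0.96,0],[-0.925,0.96,0],[-0.925,0.96,0],[-0.925,0.96,0],[0,0,0]]' --rotation '[[0,0,0],[0,0,0.1],[0,0,0.1],[0,0,0.1],[0,0,0.1],[0,0,0.12],[0,0,0],[0,0,0],[0,0,0],[0,0,0],[0,0,0],[0,0,0]]' --grip '[-0.2,-0.2,-0.2,-0.2,-0.2,-0.2,-0.2,-0.2,-0.2,-0.2,-0.2,-0.2]'

```text
time: 8.85
ee_pos: [0.4762, 0.3393, 0.1133]
tcp_rot: [180.0, 0.0, -178.6]
wrist_force: [0.1, -0.3, -0.6]
opening: 0.0511
grasp_force: 0.0
```

>>> carry_out --linear '[[0,0,0],[0,0,0]]' --rotation '[[0,0,0],[0,0,0]]' --grip '[-0.2,-0.2]'

```text
time: 9.05
ee_pos: [0.4784, 0.337, 0.1129]
tcp_rot: [180.0, 0.0, -178.8]
wrist_force: [0.4, -1.0, 0.3]
opening: 0.0511
grasp_force: 0.0
```

```bash
python3 - <<'E'
from h import *
o=bot.get_obs();print(o["ee_pos"],o["tcp_rot"],o["opening"])
m=bot.camera_model("wrist");i=bot.camera("wrist");a=i
t=bot.camera("top");b=cv2.resize(t[90:215,318:430],None,fx=3.36,fy=3.36,interpolation=cv2.INTER_CUBIC)[:420]
a=a[:,150:420];cv2.imwrite("pics/w3.png",np.hstack([a,b]));cv2.imwrite("pics/w3f.png",i);cv2.imwrite("pics/t3.png",t);print(m)
E
```

```text
[0.47843879 0.33700278 0.11291193] [ 1.79997933e+02  2.67840199e-02 -1.78793466e+02] 0.05111706118505165
{'fx': 325.19226210127806, 'fy': 325.19226210127806, 'cx': 277.3308370572689, 'cy': 211.37502667944926, 'camera_from_world': array([[-2.05958290e-02,  9.99787594e-01, -7.61235681e-04,
        -3.25178059e-01],
       [-9.46246813e-01, -1.97386895e-02, -3.22842613e-01,
         4.60325723e-01],
       [-3.22789065e-01, -5.92889440e-03,  9.46452359e-01,
        -1.05636090e-01],
       [ 0.00000000e+00,  0.00000000e+00,  0.00000000e+00,
         1.00000000e+00]])}
```

View pics/w3.png

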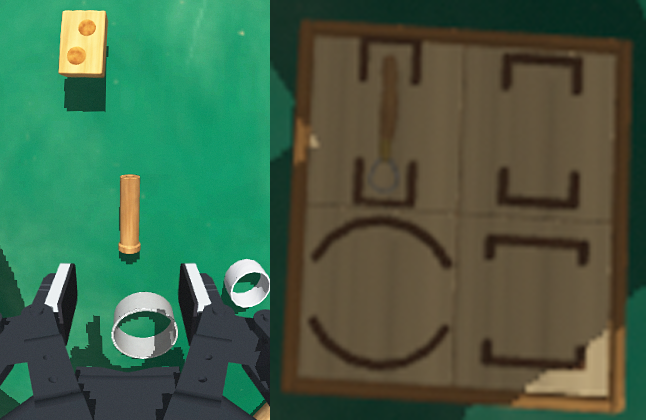

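```bash
python3 - <<'E'
from h import *
i=cv2.imread("pics/w3f.png");m=bot.camera_model("wrist")
W=wblob(i,m,(262,165,300,262),.009);print(axis(W),W.min(0),W.max(0))
print("ends top z.016 / flange end z.0 ",wcast(m,[(280,175),(280,253)],.016).round(4).tolist(),wcast(m,[(280,253)],.002).round(4).tolist())
C=m["camera_from_world"];print(-C[:3,:3].T@C[:3,3])
W=wblob(i,m,(205,5,262,80),.026);print("block",axis(W))
E
```

```text
(array([479.5, 336.3]), array([65.6, 16.3]), 1.1) [0.44671365 0.32866216 0.009     ] [0.51242193 0.34501381 0.009     ]
ends top z.016 / flange end z.0  [[0.446, 0.3362, 0.016], [0.5089, 0.3376, 0.016]] [[0.5158, 0.3379, 0.002]]
[0.39492666 0.33342478 0.2481991 ]
block (array([352.1, 302.4]), array([47.9, 31.5]), -1.4)
```

>>> carry_out --linear '[[0,0,-1],[0,0,-1],[0,0,-1],[0,0,-1],[0,0,-0.9],[0,0,0],[0,0,0],[0,0,0],[0,0,0],[0,0,0],[0,0,0],[0,0,0]]' --rotation '[[0,0,0],[0,0,0],[0,0,0],[0,0,0],[0,0,0],[0,0,0],[0,0,0],[0,0,0],[0,0,0],[0,0,0],[0,0,0],[0,0,0]]' --grip '[-0.2,-0.2,-0.2,-0.2,-0.2,-0.2,-0.2,1,1,1,1,1]'

```text
time: 10.35
ee_pos: [0.4786, 0.3378, 0.016]
tcp_rot: [179.9, 0.1, -178.8]
wrist_force: [-0.5, -0.5, 5.6]
opening: 0.0166
grasp_force: 39.8
```

>>> carry_out --linear '[[0,0,0],[0,0,0.3],[0,0,0.5],[0,0,1],[0,0,1],[0,0,1]]' --rotation '[[0,0,0],[0,0,0],[0,0,0],[0,0,0],[0,0,0],[0,0,0]]' --grip '[1,1,1,1,1,1]'

```text
time: 10.95
ee_pos: [0.4779, 0.3374, 0.0922]
tcp_rot: [180.0, 0.0, -178.8]
wrist_force: [0.2, -0.2, -0.1]
opening: 0.0165
grasp_force: 39.1
```

>>> carry_out --linear '[[0.65,-0.98,0],[0.65,-0.98,0],[0.65,-0.98,0],[0.65,-0.98,0],[0.65,-0.98,0],[0.65,-0.98,0],[0.65,-0.98,0],[0.65,-0.98,0],[0.65,-0.98,0],[0.65,-0.98,0],[0.65,-0.98,0],[0.65,-0.98,0]]' --rotation '[[0,0,0],[0,0,-0.13],[0,0,-0.13],[0,0,-0.13],[0,0,-0.13],[0,0,0],[0,0,0],[0,0,0],[0,0,0],[0,0,0],[0,0,0],[0,0,0]]' --grip '[1,1,1,1,1,1,1,1,1,1,1,1]'

```text
time: 12.15
ee_pos: [0.6344, 0.1014, 0.0915]
tcp_rot: [180.0, 0.0, 177.1]
wrist_force: [0.2, 1.3, -0.7]
opening: 0.0167
grasp_force: 39.1
```

>>> carry_out --linear '[[0.65,-0.98,0],[0.65,-0.98,0],[0.6,-0.97,0],[0,0,0],[0,0,0],[0,0,0]]' --rotation '[[0,0,0],[0,0,0],[0,0,0],[0,0,0],[0,0,0],[0,0,0]]' --grip '[1,1,1,1,1,1]'

```text
time: 12.75
ee_pos: [0.6716, 0.0443, 0.091]
tcp_rot: [180.0, -0.0, 177.1]
wrist_force: [0.2, 0.4, -1.2]
opening: 0.0168
grasp_force: 39.1
```

```bash
python3 - <<'E'
from h import *
o=bot.get_obs();print(o["ee_pos"],o["tcp_rot"],o["opening"])
m=bot.camera_model("wrist");i=bot.camera("wrist");cv2.imwrite("pics/w4.png",i)
E
```

```text
[0.6715816  0.04429762 0.09100826] [ 1.79987070e+02 -6.04798753e-03  1.77101300e+02] 0.016773303624889067
```

View pics/w4.png

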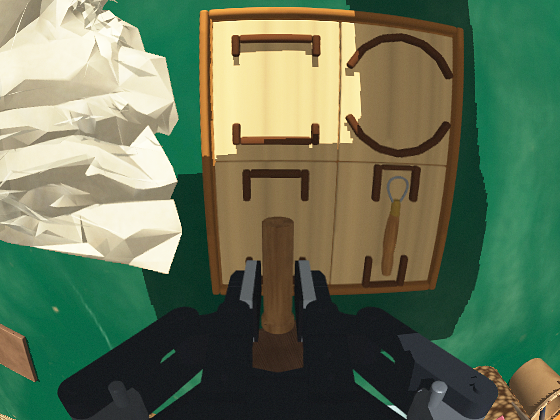

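```bash
python3 - <<'E'
from h import *
m=bot.camera_model("wrist")
print("roller near end top",wcast(m,[(278,217)],.091).round(4).tolist(),wcast(m,[(278,368)],.091).round(4).tolist())
c=wcast(m,[(243,170),(309,170)],.018);print(c.round(4).tolist(),(c.mean(0)+[.0412*.9986,-.0412*.0523,0]).round(4))
c=wcast(m,[(231,35),(321,35),(321,145),(231,145)],.018);print("block",c.mean(0),axis(c))
c=wcast(m,[(400,34),(400,157),(347,70),(347,116),(452,76),(450,126)],.018)
print("round",cv2.minEnclosingCircle((c[:,:2]*1000).astype(np.float32)))
c=wcast(m,[(201,10),(463,28),(436,293),(216,293)],.014);print(axis(c))
E
```

```text
roller near end top [[0.6368, 0.0447, 0.091]] [[0.7302, 0.04, 0.091]]
[[0.6293, 0.0222, 0.018], [0.6315, 0.0653, 0.018]] [0.6715 0.0416 0.018 ]
block [0.57790548 0.04645331 0.018     ] (array([577.9,  46.5]), array([71.8, 58.1]), -2.9)
round ((582.4830322265625, 129.8424072265625), 41.8911247253418)
(array([629.9,  87.3]), array([213.2, 182.8]), -2.4)
```

>>> carry_out --linear '[[0.02,-0.055,-0.5],[0,0,-1],[0,0,-1],[0,0,-0.4],[0,0,-0.2],[0,0,-0.05],[0,0,0],[0,0,0]]' --rotation '[[0,0,0],[0,0,0],[0,0,0],[0,0,0],[0,0,0],[0,0,0],[0,0,0],[0,0,0]]' --grip '[1,1,1,1,1,1,1,1]'

```text
time: 13.6
ee_pos: [0.6728, 0.0426, 0.0287]
tcp_rot: [180.0, 0.1, 177.1]
wrist_force: [-0.5, 0.2, -0.4]
opening: 0.0165
grasp_force: 39.1
```

Lower 1.5 mm, release to about 35 mm opening, and rise.

>>> carry_out --linear '[[-0.04,0.03,-0.08],[0,0,0],[0,0,0],[0,0,0],[0,0,0],[0,0,0],[0,0,0.5],[0,0,1],[0,0,1],[0,0,1],[0,0,1]]' --rotation '[[0,0,0],[0,0,0],[0,0,0],[0,0,0],[0,0,0],[0,0,0],[0,0,0],[0,0,0],[0,0,0],[0,0,0],[0,0,0]]' --grip '[1,1,0.2,0.2,0.2,0.2,0.2,0.2,0.2,0.2,0.2]'

```text
time: 14.7
ee_pos: [0.6715, 0.0431, 0.1178]
tcp_rot: [180.0, 0.0, 177.1]
wrist_force: [-0.1, 0.2, -0.6]
opening: 0.0345
grasp_force: 0.0
```

>>> carry_out --linear '[[-1,0.81,0],[-1,0.81,0],[-1,0.81,0],[-1,0.81,0],[-1,0.81,0],[-1,0.81,0],[-1,0.81,0],[-1,0.81,0],[-1,0.81,0],[-1,0.81,0],[-1,0.81,0],[-1,0.81,0]]' --rotation '[[0,0,0],[0,0,0.07],[0,0,0.07],[0,0,0],[0,0,0],[0,0,0],[0,0,0],[0,0,0],[0,0,0],[0,0,0],[0,0,0],[0,0,0]]' --grip '[-0.5,-0.5,-0.5,-0.5,-0.5,-0.5,-0.5,-0.5,-0.5,-0.5,-0.5,-0.5]'

```text
time: 15.9
ee_pos: [0.4308, 0.2381, 0.117]
tcp_rot: [180.0, 0.1, 178.2]
wrist_force: [0.2, 0.6, 0.1]
opening: 0.0638
grasp_force: 0.0
```

>>> carry_out --linear '[[-1,0.81,0],[-1,0.81,0],[-1,0.81,0],[-1,0.84,0],[0,0,0],[0,0,0],[0,0,0]]' --rotation '[[0,0,0],[0,0,0],[0,0,0],[0,0,0],[0,0,0],[0,0,0],[0,0,0]]' --grip '[-0.5,-0.5,-0.5,-0.5,-0.5,-0.5,-0.5]'

```text
time: 16.6
ee_pos: [0.352, 0.3027, 0.1165]
tcp_rot: [180.0, 0.0, 178.2]
wrist_force: [-0.3, -0.6, -0.5]
opening: 0.064
grasp_force: 0.0
```

```bash
python3 - <<'E'
from h import *
o=bot.get_obs();print(o["ee_pos"],o["tcp_rot"],o["opening"])
m=bot.camera_model("wrist");i=bot.camera("wrist");a=i
t=bot.camera("top");b=cv2.resize(t[90:215,318:430],None,fx=3.36,fy=3.36,interpolation=cv2.INTER_CUBIC)[:420]
cv2.imwrite("pics/w5.png",np.hstack([a[:,150:420],b]));cv2.imwrite("pics/w5f.png",i)
W=wblob(i,m,(235,130,325,262),.026);print("block",axis(W))
E
```

```text
[0.35198011 0.30271749 0.11653203] [1.79983514e+02 3.21323692e-02 1.78173726e+02] 0.06404019311060576
block (array([348., 302.]), array([51.3, 29.4]), -2.7)
```

View pics/w5.png

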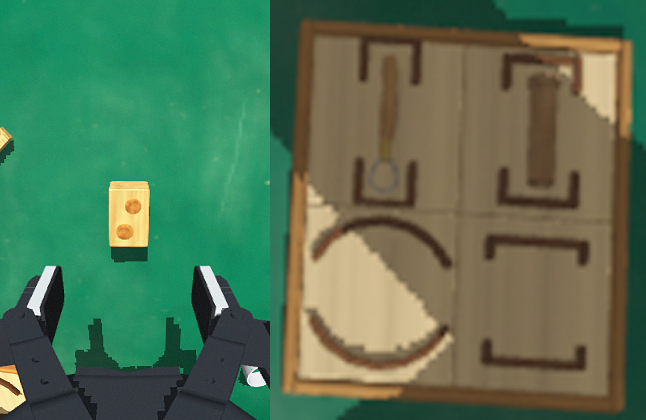

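>>> carry_out --linear '[[-0.05,0,-1],[0,0,-1],[0,0,-1],[0,0,-1],[0,0,-1],[0,0,0],[0,0,0],[0,0,0],[0,0,0],[0,0,0],[0,0,0],[0,0,0]]' --rotation '[[0,0,0],[0,0,0],[0,0,0],[0,0,0],[0,0,0],[0,0,0],[0,0,0],[0,0,0],[0,0,0],[0,0,0],[0,0,0],[0,0,0]]' --grip '[-0.5,-0.5,-0.5,-0.5,-0.5,-0.5,-0.5,1,1,1,1,1]'

```text
time: 17.9
ee_pos: [0.3512, 0.3034, 0.0173]
tcp_rot: [179.9, 0.1, 178.2]
wrist_force: [-0.8, -1.0, 5.7]
opening: 0.0289
grasp_force: 41.0
```

>>> carry_out --linear '[[0,0,0],[0,0,0.3],[0,0,0.5],[0,0,1],[0,0,1],[0,0,1]]' --rotation '[[0,0,0],[0,0,0],[0,0,0],[0,0,0],[0,0,0],[0,0,0]]' --grip '[1,1,1,1,1,1]'

```text
time: 18.5
ee_pos: [0.3505, 0.3029, 0.0936]
tcp_rot: [180.0, 0.0, 178.2]
wrist_force: [-0.8, 0.2, -0.3]
opening: 0.0287
grasp_force: 40.2
```

>>> carry_out --linear '[[0.87,-0.98,0],[0.87,-0.98,0],[0.87,-0.98,0],[0.87,-0.98,0],[0.87,-0.98,0],[0.87,-0.98,0],[0.87,-0.98,0],[0.87,-0.98,0],[0.87,-0.98,0],[0.87,-0.98,0],[0.87,-0.98,0],[0.87,-0.98,0]]' --rotation '[[0,0,0],[0,0,-0.06],[0,0,-0.06],[0,0,0],[0,0,0],[0,0,0],[0,0,0],[0,0,0],[0,0,0],[0,0,0],[0,0,0],[0,0,0]]' --grip '[1,1,1,1,1,1,1,1,1,1,1,1]'

```text
time: 19.7
ee_pos: [0.56, 0.0668, 0.0929]
tcp_rot: [180.0, 0.0, 177.2]
wrist_force: [0.8, -0.4, 0.2]
opening: 0.0292
grasp_force: 40.2
```

>>> carry_out --linear '[[0.87,-0.98,0],[0,0,0],[0,0,0],[0,0,0]]' --rotation '[[0,0,0],[0,0,0],[0,0,0],[0,0,0]]' --grip '[1,1,1,1]'

```text
time: 20.1
ee_pos: [0.5763, 0.0486, 0.0924]
tcp_rot: [180.0, -0.0, 177.3]
wrist_force: [0.5, 0.9, -0.2]
opening: 0.029
grasp_force: 40.2
```

```bash
python3 - <<'E'
from h import *
o=bot.get_obs();print(o["ee_pos"],o["tcp_rot"],o["opening"])
m=bot.camera_model("wrist");i=bot.camera("wrist");cv2.imwrite("pics/w6.png",i)
E
```

```text
[0.5762879  0.04864687 0.09240009] [ 1.79991504e+02 -1.04454860e-02  1.77255740e+02] 0.029038030391624583
```

View pics/w6.png

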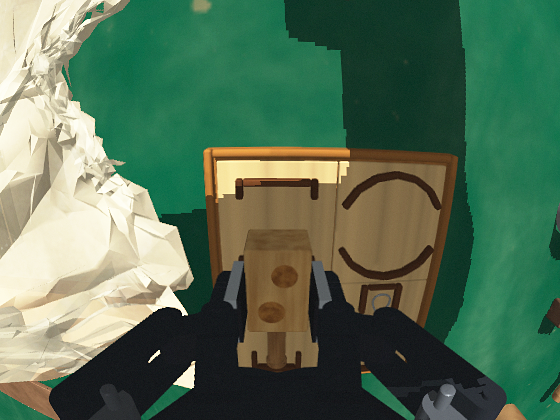

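```bash
python3 - <<'E'
from h import *
m=bot.camera_model("wrist");mt=bot.camera_model("top")
for z in(0,.02,.04,.06,.08,.1):
    print(z,wcast(m,[(191,285),(188,250),(155,195)],z).round(3)[:,:2].tolist(),cast(mt,[(433,166),(435,134),(437,125)],z).round(3)[:,:2].tolist())
W=wcast(m,[(249,230),(307,230)],.1015);print("block near top edge",W.round(4).tolist())
c=wcast(m,[(235,180),(319,180)],.018);print(c.round(4).tolist(),(c.mean(0)+[.0335*.9986,-.0335*.0523,0]).round(4))
E
```

```text
0 [[0.632, -0.028], [0.599, -0.025], [0.553, -0.046]] [[0.606, -0.024], [0.667, -0.029], [0.685, -0.034]]
0.02 [[0.62, -0.021], [0.59, -0.019], [0.547, -0.037]] [[0.602, -0.017], [0.661, -0.023], [0.679, -0.027]]
0.04 [[0.608, -0.014], [0.581, -0.012], [0.542, -0.029]] [[0.597, -0.011], [0.656, -0.016], [0.672, -0.02]]
0.06 [[0.595, -0.007], [0.571, -0.005], [0.537, -0.02]] [[0.593, -0.004], [0.65, -0.009], [0.666, -0.013]]
0.08 [[0.583, -0.0], [0.562, 0.001], [0.532, -0.012]] [[0.588, 0.002], [0.644, -0.003], [0.659, -0.007]]
0.1 [[0.571, 0.006], [0.553, 0.008], [0.526, -0.003]] [[0.583, 0.009], [0.638, 0.004], [0.653, -0.0]]
block near top edge [[0.5435, 0.0366, 0.1015], [0.5446, 0.0609, 0.1015]]
[[0.5408, 0.0204, 0.018], [0.5435, 0.0762, 0.018]] [0.5756 0.0466 0.018 ]
```

```bash
python3 - <<'E'
from h import *
m=bot.camera_model("wrist");C=m["camera_from_world"];o=-C[:3,:3].T@C[:3,3]
P=np.array([(233,262),(218,285),(212,310),(185,308),(165,310),(140,325),(100,350),(60,375),(50,385)])
W=wcast(m,P,0.0);d=W-o
for xp in(.564,.576):
    Q=o+d*((xp-o[0])/d[:,0])[:,None];print(xp,np.round((Q-bot.get_obs()["ee_pos"])*1000)[:,1:].astype(int).tolist())
E
```

```text
0.564 [[-22, -2], [-26, 19], [-26, 37], [-37, 36], [-44, 38], [-51, 48], [-61, 64], [-71, 78], [-72, 83]]
0.576 [[-27, -25], [-31, 0], [-30, 21], [-43, 19], [-52, 21], [-61, 33], [-72, 51], [-83, 69], [-84, 75]]
```

>>> carry_out --linear '[[-0.7,0.95,0],[-0.7,0.95,0],[-0.7,0.95,0],[-0.7,0.95,0],[-0.7,0.95,0],[-0.7,0.95,0],[-0.7,0.95,0],[-0.7,0.95,0],[-0.7,0.95,0],[0,0,0],[0,0,0]]' --rotation '[[0,0,0],[0,0,0],[0,0,0],[0,0,0],[0,0,0],[0,0,0],[0,0,0],[0,0,0],[0,0,0],[0,0,0],[0,0,0]]' --grip '[1,1,1,1,1,1,1,1,1,1,1]'

```text
time: 21.25
ee_pos: [0.4503, 0.2197, 0.0924]
tcp_rot: [180.0, 0.0, 177.4]
wrist_force: [-0.3, -0.3, -0.3]
opening: 0.0291
grasp_force: 40.2
```

>>> carry_out --linear '[[0,0,-1],[0,0,-1],[0,0,-1],[0,0,-0.5],[0,0,-0.2],[0,0,-0.05],[0,0,0],[0,0,0]]' --rotation '[[0,0,0],[0,0,0],[0,0,0],[0,0,0],[0,0,0],[0,0,0],[0,0,0],[0,0,0]]' --grip '[1,1,1,1,1,1,1,1]'

```text
time: 22.05
ee_pos: [0.4512, 0.2192, 0.0178]
tcp_rot: [180.0, 0.1, 177.2]
wrist_force: [-0.2, 0.6, -0.6]
opening: 0.0289
grasp_force: 40.2
```

>>> carry_out --linear '[[0,0,-0.05],[0,0,0],[0,0,0],[0,0,0],[0,0,0.5],[0,0,1],[0,0,1]]' --rotation '[[0,0,0],[0,0,0],[0,0,0],[0,0,0],[0,0,0],[0,0,0],[0,0,0]]' --grip '[1,-0.6,-0.6,-0.6,-0.6,-0.6,-0.6]'

```text
time: 22.75
ee_pos: [0.4505, 0.219, 0.0671]
tcp_rot: [-180.0, -0.0, 177.2]
wrist_force: [-0.2, -0.1, 0.5]
opening: 0.068
grasp_force: 0.0
```

>>> carry_out --linear '[[0,0,0],[0,0,0],[0,0,0],[0,0,0],[0,0,0],[0,0,0],[0,0,0],[0,0,0],[0,0,0],[0,0,0],[0,0,0],[0,0,0]]' --rotation '[[0,0,0.94],[0,0,0.94],[0,0,0.94],[0,0,0.94],[0,0,0.94],[0,0,0.94],[0,0,0.94],[0,0,0.94],[0,0,0.94],[0,0,0.94],[0,0,0.94],[0,0,0.91]]' --grip '[-0.6,-0.6,-0.6,-0.6,-0.6,-0.6,-0.6,-0.6,-0.6,-0.6,-0.6,-0.6]'

```text
time: 23.95
ee_pos: [0.4508, 0.2192, 0.0668]
tcp_rot: [-180.0, 0.0, -92.5]
wrist_force: [-0.5, 0.3, 0.2]
opening: 0.0685
grasp_force: 0.0
```

>>> carry_out --linear '[[0,0,0],[0,0,0]]' --rotation '[[0,0,0],[0,0,0]]' --grip '[-0.6,-0.6]'

```text
time: 24.15
ee_pos: [0.4508, 0.2192, 0.0665]
tcp_rot: [-180.0, 0.0, -93.0]
wrist_force: [-0.6, -0.3, 0.2]
opening: 0.0681
grasp_force: 0.0
```

Lower to TCP z ≈ 0.018 and grip along the block's length.

>>> carry_out --linear '[[0,0,-1],[0,0,-1],[0,0,-0.4],[0,0,0],[0,0,0],[0,0,0],[0,0,0],[0,0,0],[0,0,0],[0,0,0]]' --rotation '[[0,0,0],[0,0,0],[0,0,0],[0,0,0],[0,0,0],[0,0,0],[0,0,0],[0,0,0],[0,0,0],[0,0,0]]' --grip '[-0.6,-0.6,-0.6,-0.6,1,1,1,1,1,1]'

```text
time: 25.15
ee_pos: [0.4515, 0.2195, 0.0194]
tcp_rot: [-179.9, 0.1, -92.8]
wrist_force: [-0.8, -0.2, 5.8]
opening: 0.0448
grasp_force: 42.1
```

>>> carry_out --linear '[[0,0,0.3],[0,0,0.7],[0,0,1],[0,0,1],[0,0,1],[0,0,0]]' --rotation '[[0,0,0],[0,0,0],[0,0,0],[0,0,0],[0,0,0],[0,0,0]]' --grip '[1,1,1,1,1,1]'

```text
time: 25.75
ee_pos: [0.4521, 0.2198, 0.1019]
tcp_rot: [-179.7, 0.1, -92.8]
wrist_force: [0.7, 0.2, -0.6]
opening: 0.0451
grasp_force: 41.3
```

```bash
python3 - <<'E'
from h import *
i=bot.camera("side");j=bot.camera("wrist");cv2.imwrite("pics/s7.png",np.hstack([cv2.resize(i[150:330,170:350],(400,400)),cv2.resize(j[:,80:480],(400,420))[:400]]))
E
```

```text
(no output)
```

View pics/s7.png

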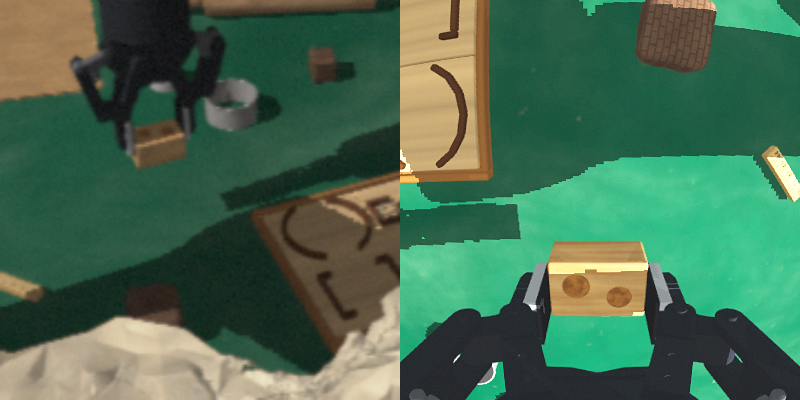

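>>> carry_out --linear '[[0,0,0],[0,0,0],[0,0,0],[0,0,0],[0,0,0],[0,0,0],[0,0,0],[0,0,0],[0,0,0],[0,0,0],[0,0,0],[0,0,0]]' --rotation '[[0,0,-0.94],[0,0,-0.94],[0,0,-0.94],[0,0,-0.94],[0,0,-0.94],[0,0,-0.94],[0,0,-0.94],[0,0,-0.94],[0,0,-0.94],[0,0,-0.94],[0,0,-0.94],[0,0,-0.91]]' --grip '[1,1,1,1,1,1,1,1,1,1,1,1]'

```text
time: 27.05
ee_pos: [0.4502, 0.2188, 0.0969]
tcp_rot: [-179.9, -0.1, 176.9]
wrist_force: [0.3, 1.5, -1.2]
opening: 0.0447
grasp_force: 41.3
```

>>> carry_out --linear '[[0.52,-0.71,0],[0.52,-0.71,0],[0.52,-0.71,0],[0.52,-0.71,0],[0.52,-0.71,0],[0.52,-0.71,0],[0.52,-0.71,0],[0.52,-0.71,0],[0.52,-0.71,0],[0.52,-0.71,0],[0.52,-0.71,0],[0.52,-0.71,0]]' --rotation '[[0,0,-0.94],[0,0,-0.94],[0,0,-0.94],[0,0,-0.94],[0,0,-0.94],[0,0,-0.94],[0,0,-0.94],[0,0,-0.94],[0,0,-0.94],[0,0,-0.94],[0,0,-0.94],[0,0,-0.91]]' --grip '[1,1,1,1,1,1,1,1,1,1,1,1]'

```text
time: 28.25
ee_pos: [0.5753, 0.0481, 0.0968]
tcp_rot: [-179.9, 0.0, 86.9]
wrist_force: [-0.0, -0.1, 0.6]
opening: 0.0451
grasp_force: 41.3
```

>>> carry_out --linear '[[0,0,0],[0,0,0],[0,0,0]]' --rotation '[[0,0,0],[0,0,0],[0,0,0]]' --grip '[1,1,1]'

```text
time: 28.55
ee_pos: [0.5749, 0.0492, 0.0976]
tcp_rot: [-179.9, -0.0, 87.4]
wrist_force: [-1.1, 0.1, -0.1]
opening: 0.045
grasp_force: 41.3
```

```bash
python3 - <<'E'
from h import *
o=bot.get_obs();print(o["ee_pos"],o["tcp_rot"],o["opening"],o["q"])
j=bot.camera("wrist");cv2.imwrite("pics/w8.png",j)
E
```

```text
[0.57487678 0.04919341 0.09757975] [-1.79938001e+02 -2.15302922e-03  8.73841867e+01] 0.04500279946078594 [ 4.88609351e+00  8.27863509e+00 -1.97686468e+00  7.98056878e+01
  1.02291800e-02  9.75019002e+01]
```

View pics/w8.png

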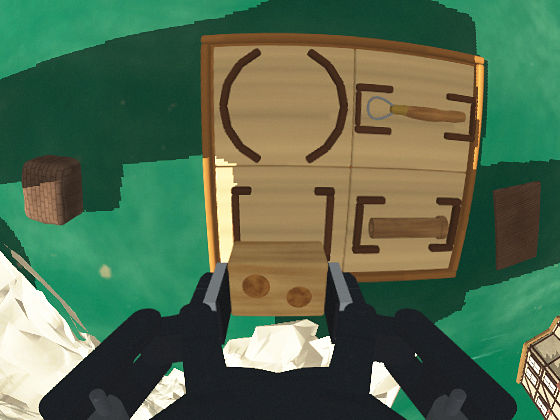

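```bash
python3 - <<'E'
from h import *
m=bot.camera_model("wrist")
c=wcast(m,[(232,188),(334,189)],.018);print(c.round(4).tolist(),(c.mean(0)-[.027*.0523,.027*.9986,0]).round(4))
print(wcast(m,[(232,240),(326,240)],.104).round(4).tolist(),wcast(m,[(229,242),(327,241)],.078).round(4).tolist())
c=wcast(m,[(202,37),(484,61),(456,279)],.014);print((c[0]+c[2])/2)
c=wcast(m,[(219,105),(348,105)],.018);print("round",c.mean(0))
E
```

```text
[[0.5444, 0.0756, 0.018], [0.6147, 0.0717, 0.018]] [0.5782 0.0467 0.018 ]
[[0.5558, 0.0742, 0.104], [0.5969, 0.0723, 0.104]] [[0.5496, 0.0618, 0.078], [0.6012, 0.06, 0.078]]
[0.62937781 0.08351929 0.014     ]
round [0.58241439 0.13093928 0.018     ]
```

>>> carry_out --linear '[[0.09,-0.05,-0.4],[0,0,-1],[0,0,-1],[0,0,-0.4],[0,0,-0.2],[0,0,0],[0,0,0]]' --rotation '[[0,0,0],[0,0,0],[0,0,0],[0,0,0],[0,0,0],[0,0,0],[0,0,0]]' --grip '[1,1,1,1,1,1,1]'

```text
time: 29.3
ee_pos: [0.5778, 0.0478, 0.0389]
tcp_rot: [179.9, -0.0, 87.2]
wrist_force: [0.1, -0.1, -0.0]
opening: 0.0451
grasp_force: 41.3
```

>>> carry_out --linear '[[0,0,-0.3],[0,0,-0.1],[0,0,0],[0,0,0]]' --rotation '[[0,0,0],[0,0,0],[0,0,0],[0,0,0]]' --grip '[1,1,1,1]'

```text
time: 29.7
ee_pos: [0.5775, 0.0478, 0.0304]
tcp_rot: [180.0, -0.0, 87.2]
wrist_force: [0.2, -0.4, 2.2]
opening: 0.0448
grasp_force: 41.7
```

>>> carry_out --linear '[[0,0,0],[0,0,0],[0,0,0],[0,0,0],[0,0,0.5],[0,0,1],[0,0,1],[0,0,1],[0,0,1]]' --rotation '[[0,0,0],[0,0,0],[0,0,0],[0,0,0],[0,0,0],[0,0,0],[0,0,0],[0,0,0],[0,0,0]]' --grip '[-0.35,-0.35,-0.35,-0.35,-0.35,-0.35,-0.35,-0.35,-0.35]'

```text
time: 30.6
ee_pos: [0.5774, 0.0477, 0.1218]
tcp_rot: [180.0, -0.0, 87.2]
wrist_force: [-0.1, -0.7, 0.4]
opening: 0.0576
grasp_force: 0.0
```

>>> carry_out --linear '[[0.01,0.96,0],[0.01,0.96,0],[0.01,0.96,0],[0.01,0.96,0],[0.01,0.96,0],[0.01,0.96,0],[0.01,0.96,0],[0.01,0.96,0],[0.01,0.96,0],[0.01,0.96,0],[0.01,0.96,0],[0.01,0.96,0]]' --rotation '[[0,0,0.7],[0,0,0.7],[0,0,0.7],[0,0,0.7],[0,0,0.7],[0,0,0.7],[0,0,0.7],[0,0,0.7],[0,0,0.7],[0,0,0.7],[0,0,0.7],[0,0,0.7]]' --grip '[-0.35,-1,-1,-1,-1,-1,-1,-1,-1,-1,-1,-1]'

```text
time: 31.8
ee_pos: [0.5797, 0.279, 0.1209]
tcp_rot: [180.0, 0.0, 154.7]
wrist_force: [0.7, -0.8, -0.0]
opening: 0.0852
grasp_force: 0.0
```

>>> carry_out --linear '[[0,0.96,0],[0,0.96,0],[0,0.96,0],[0,0.9,0],[0,0,0],[0,0,0],[0,0,0]]' --rotation '[[0,0,0.7],[0,0,0.7],[0,0,0.7],[0,0,0.72],[0,0,0],[0,0,0],[0,0,0]]' --grip '[-1,-1,-1,-1,-1,-1,-1]'

```text
time: 32.5
ee_pos: [0.5798, 0.3531, 0.1204]
tcp_rot: [-180.0, 0.0, 176.9]
wrist_force: [-0.0, -0.2, 0.8]
opening: 0.0855
grasp_force: 0.0
```

```bash
python3 - <<'E'
from h import *
o=bot.get_obs();print(o["ee_pos"],o["tcp_rot"],o["opening"])
i=bot.camera("wrist");t=bot.camera("top");b=cv2.resize(t[90:215,318:430],None,fx=3.36,fy=3.36,interpolation=cv2.INTER_CUBIC)[:420]
cv2.imwrite("pics/w9.png",np.hstack([i[:,80:480],b]))
E
```

```text
[0.57981658 0.35306302 0.12041391] [-1.79993073e+02  6.59580112e-03  1.76872544e+02] 0.08549626918489218
```

View pics/w9.png

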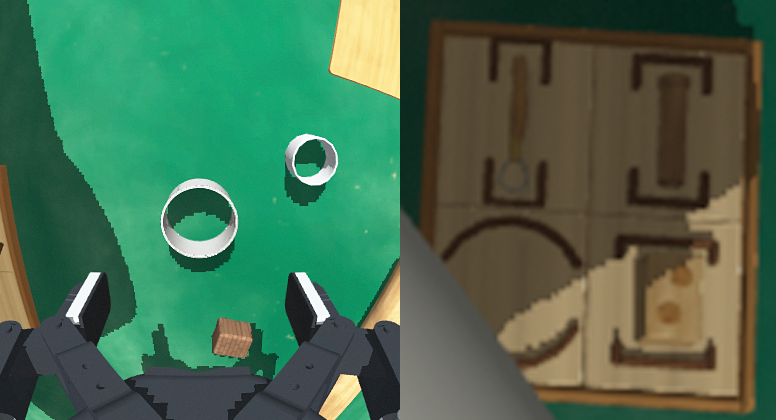

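```bash
python3 - <<'E'
from h import *
m=bot.camera_model("wrist")
print(wcast(m,[(241,216),(318.5,219),(280,258)],.028).round(4).tolist())
print(wcast(m,[(280,179.5)],0).round(4).tolist())
t=bot.camera("top");mt=bot.camera_model("top");cv2.imwrite("pics/t9.png",t)
h=cv2.cvtColor(t,cv2.COLOR_BGR2HSV);x0,y0,x1,y1=376,155,418,205
g=h[y0:y1,x0:x1].copy();np.set_printoptions(linewidth=250);print(t[y0:y1:2,x0:x1,2])
E
```

```text
[[0.5761, 0.3241, 0.028], [0.5817, 0.3819, 0.028], [0.6126, 0.3514, 0.028]]
[[0.5565, 0.3545, 0.0]]
[[ 88  90  90 ... 144 154 156]
 [ 89  90  90 ... 171 168 168]
 [ 89  90  90 ... 165 163 164]
 ...
 [164 161 158 ... 165 165 166]
 [164 161 158 ... 165 165 166]
 [163 161 158 ... 165 165 165]]
```

>>> carry_out --linear '[[0.05,0,-1],[0,0,-1],[0,0,-1],[0,0,-1],[0,0,-1],[0,0,-0.3],[0,0,0],[0,0,0],[0,0,0],[0,0,0],[0,0,0],[0,0,0]]' --rotation '[[0,0,0],[0,0,0],[0,0,0],[0,0,0],[0,0,0],[0,0,0],[0,0,0],[0,0,0],[0,0,0],[0,0,0],[0,0,0],[0,0,0]]' --grip '[-1,-1,-1,-1,-1,-1,-1,1,1,1,1,1]' --grip_force 50

```text
time: 33.85
ee_pos: [0.5816, 0.3543, 0.0162]
tcp_rot: [179.9, 0.1, 177.0]
wrist_force: [-0.7, -0.5, 7.0]
opening: 0.0557
grasp_force: 53.5
```

>>> carry_out --linear '[[0,0,0],[0,0,0.3],[0,0,0.5],[0,0,1],[0,0,1],[0,0,1],[0,0,0]]' --rotation '[[0,0,0],[0,0,0],[0,0,0],[0,0,0],[0,0,0],[0,0,0],[0,0,0]]' --grip '[1,1,1,1,1,1,1]'

```text
time: 34.55
ee_pos: [0.582, 0.3545, 0.0943]
tcp_rot: [179.8, 0.3, 177.0]
wrist_force: [0.9, 0.2, -0.8]
opening: 0.0556
grasp_force: 53.0
```

>>> carry_out --linear '[[0,-0.9,0],[0,-1,0],[0,-1,0],[0,-1,0],[0,-1,0],[0,-1,0],[0,-1,0],[0,-1,0],[0,-1,0],[0,-1,0],[0,-1,0],[0,-0.2,0]]' --rotation '[[0,0,0],[0,0,0],[0,0,0],[0,0,0],[0,0,0],[0,0,0],[0,0,0],[0,0,0],[0,0,0],[0,0,0],[0,0,0],[0,0,0]]' --grip '[1,1,1,1,1,1,1,1,1,1,1,1]'

```text
time: 35.75
ee_pos: [0.5807, 0.1292, 0.0902]
tcp_rot: [-180.0, 0.0, 176.9]
wrist_force: [0.4, 1.1, -0.4]
opening: 0.0558
grasp_force: 53.0
```

>>> carry_out --linear '[[0,0,0],[0,0,0],[0,0,0],[0,0,0]]' --rotation '[[0,0,0],[0,0,0],[0,0,0],[0,0,0]]' --grip '[1,1,1,1]'

```text
time: 36.15
ee_pos: [0.5807, 0.1324, 0.09]
tcp_rot: [180.0, -0.0, 177.0]
wrist_force: [-0.1, -0.1, -0.6]
opening: 0.0552
grasp_force: 53.0
```

```bash
python3 - <<'E'
from h import *
o=bot.get_obs();print(o["ee_pos"],o["tcp_rot"],o["opening"])
i=bot.camera("wrist");cv2.imwrite("pics/w10.png",i)
E
```

```text
[0.58065183 0.13236626 0.09000131] [ 1.79999288e+02 -6.70367860e-03  1.77044557e+02] 0.05518951123173555
```

View pics/w10.png

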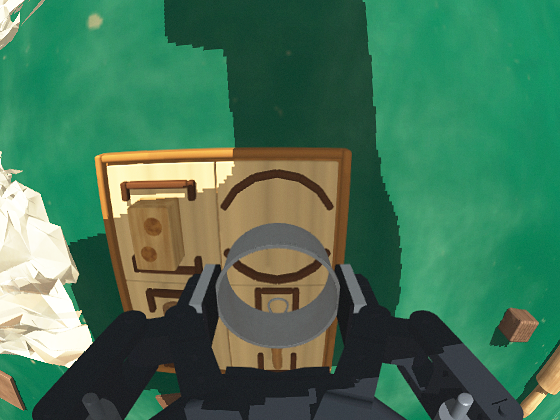

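>>> carry_out --linear '[[0.02,-0.03,-0.4],[0,0,-1],[0,0,-1],[0,0,-0.4],[0,0,-0.2],[0,0,-0.05],[0,0,0],[0,0,0]]' --rotation '[[0,0,0],[0,0,0],[0,0,0],[0,0,0],[0,0,0],[0,0,0],[0,0,0],[0,0,0]]' --grip '[1,1,1,1,1,1,1,1]'

```text
time: 37.0
ee_pos: [0.5816, 0.1312, 0.03]
tcp_rot: [180.0, 0.1, 177.0]
wrist_force: [-0.2, -0.5, -0.4]
opening: 0.0556
grasp_force: 53.0
```

>>> carry_out --linear '[[0,0,-0.08],[0,0,0],[0,0,0]]' --rotation '[[0,0,0],[0,0,0],[0,0,0]]' --grip '[1,1,1]'

```text
time: 37.3
ee_pos: [0.5812, 0.1311, 0.0276]
tcp_rot: [180.0, 0.0, 177.0]
wrist_force: [-0.0, -0.0, -0.0]
opening: 0.0554
grasp_force: 53.0
```

>>> carry_out --linear '[[0,0,-0.05],[0,0,0],[0,0,0],[0,0,0],[0,0,0],[0,0,0.3],[0,0,0.7],[0,0,1],[0,0,1],[0,0,1],[0,0,1],[0,0,1]]' --rotation '[[0,0,0],[0,0,0],[0,0,0],[0,0,0],[0,0,0],[0,0,0],[0,0,0],[0,0,0],[0,0,0],[0,0,0],[0,0,0],[0,0,0]]' --grip '[1,1,-0.7,-0.7,-0.7,-0.7,-0.7,-0.7,-0.7,-0.7,-0.7,-0.7]'

```text
time: 38.5
ee_pos: [0.5812, 0.1312, 0.1488]
tcp_rot: [180.0, 0.1, 177.0]
wrist_force: [-0.1, -0.7, -0.6]
opening: 0.0725
grasp_force: 0.0
```

>>> carry_out --linear '[[-1,1,0.5],[-1,1,0.5],[-1,1,0.5],[-1,1,0.5],[-1,1,0.5],[-1,1,0.5],[0,1,0],[0,1,0],[0,0,0],[0,0,0],[0,0,0]]' --rotation '[[0,0,0],[0,0,0],[0,0,0],[0,0,0],[0,0,0],[0,0,0],[0,0,0],[0,0,0],[0,0,0],[0,0,0],[0,0,0]]' --grip '[-0.7,-0.7,-0.7,-0.7,-0.7,-0.7,-0.7,-0.7,-0.7,-0.7,-0.7]'

```text
time: 39.6
ee_pos: [0.4612, 0.2905, 0.207]
tcp_rot: [180.0, 0.0, 177.0]
wrist_force: [0.7, 0.8, -0.3]
opening: 0.0726
grasp_force: 0.0
```

```bash
python3 - <<'E'
from h import *
t=bot.camera("top");m=bot.camera_model("top");cv2.imwrite("pics/t11.png",t)
t0=cv2.imread("pics/top0.png")
o=bot.get_obs();print(o["ee_pos"])
# ratio image cancels nothing under moving shadows: use chroma (b/r) instead
f=t.astype(float)+1;L=f.sum(2);ch=np.round(100*f[...,0]/f[...,2]).astype(int)
np.set_printoptions(linewidth=300,threshold=10**6)
print("gray, caddy nests block (cols 378-416, rows 158-204)")
print(np.round(L[158:204:2,378:416]/3).astype(int))
print("cutter sat (cols 324-376,rows 152-206)")
s=cv2.cvtColor(t,cv2.COLOR_BGR2HSV)[...,1];print(s[152:206:2,324:376])
E
```

```text
[0.4612306  0.29040702 0.20685902]
gray, caddy nests block (cols 378-416, rows 158-204)
[[ 67  65  65  65  63  62  63  66  66  65  65  64  66  67  66  67  67  67  66  65  65  65  67  66  65  65  65  66  66  66  67  69  68  70  71  71  70  68]
 [ 67  65  64  62  44  27  26  31  32  32  31  35  37  37  43  44  45  44  42  48  51  51  54  55  54  53  54  56  57  57  60  62  67  67  69  71  70  69]
 [ 66  66  65  53  31  24  24  33  35  36  37  32  30  31  30  27  26  26  25  26  26  26  25  27  27  26  27  28  29  27  28  29  25  22  36  62  70  68]
 [ 67  65  66  52  32  24  30  56  67  65  65  64  65  64  62  62  62  64  64  60  55  56  57  55  55  55  55  54  53  53  54  39  23  23  29  60  70  68]
 [ 67  65  65  52  31  21  37  59  66  67  64  60  49  48  57  58  58  57  57  58  58  58  56  55  57  58  59  60  57  56  61  46  27  22  35  62  70  68]
 [ 66  65  65  65  63  62  65  66  66  66  58  48  45  50  55  57  57  58  58  59  60  58  55  54  55  58  60  61  59  59  65  52  32  33  54  68  70  68]
 [ 67  65  66  65  63  63  65  65  66  66  57  50  48  50  56  56  54  55  57  59 
[... 7590 characters left out ...]
6  16  17  14  16  16  14  16  16  14  14  16  14  14  14  14  14]
 [ 19  18  15  15  16  15  15  13  14  16  17  15  15  15  15  14  14  14  14  14  16  14  16  14  14  14  14  16  14  14  14  14  14  13  14  16  16  16  17  16  16  16  14  16  14  16  16  17  16  16  14  16]
 [ 15  16  16  14  13  15  13  15  13  15  14  16  15  14  14  14  14  14  14  14  13  14  14  14  14  14  14  16  14  14  16  14  13  14  14  14  16  14  14  14  14  16  16  16  14  16  16  14  16  14  14  14]
 [ 13  13  15  15  17  15  17  15  15  15  14  18  15  16  14  14  15  14  13  14  14  14  14  14  14  14  14  14  14  14  14  14  14  14  14  14  14  14  14  14  14  14  14  14  16  14  14  14  14  16  14  14]]
```

>>> carry_out --linear '[[-1,1,0],[-1,1,0],[-1,1,0],[-1,1,0],[-1,1,0],[-1,1,0],[-1,1,0],[-1,1,0],[0,0,0],[0,0,0]]' --rotation '[[0,0,0],[0,0,0],[0,0,0],[0,0,0],[0,0,0],[0,0,0],[0,0,0],[0,0,0],[0,0,0],[0,0,0]]' --grip '[-0.7,-0.7,-0.7,-0.7,-0.7,-0.7,-0.7,-0.7,-0.7,-0.7]'

```text
time: 40.65
ee_pos: [0.3012, 0.4508, 0.2066]
tcp_rot: [-180.0, 0.0, 177.0]
wrist_force: [0.4, 0.6, 0.4]
opening: 0.073
grasp_force: 0.0
```

```bash
python3 - <<'E'
from h import *
m=bot.camera_model("top");print("block",cast(m,[(399.2,177)],.037).round(4),"nest 0.5766 0.0488")
t=bot.camera("top");cv2.imwrite("pics/t12.png",t)
f=t.astype(float)+5
s=np.round(100*f[...,0]/f[...,2]).astype(int)   # blue/red: wood <~80, steel ~100
k=np.zeros(s.shape,np.uint8);k[140:212,322:380]=(s[140:212,322:380]>92)
n,l,st,c=cv2.connectedComponentsWithStats(k);j=1+np.argmax(st[1:,4]);print(st[j],n)
for r in k[144:212:2,322:380]: print("".join(".#"[x] for x in r))
E
```

```text
block [[0.5772 0.049  0.037 ]] nest 0.5766 0.0488
[322 208  58   4 163] 7
##........................................................
##........................................................
##........................................................
##........................................................
##........................................................
##........................................................
##........................................................
##........................................................
#.......................###############...................
#...................####........##########................
#..................#.................#######..............
#......................................######.............
#........................................#####............
#..............#...........................###............
#...........................................###...........
#...........................................###...........
#..............#.............................##...........
#..............#.......
[... 279 characters left out ...]
.............######................................
........................###########.......................
..........................................................
..........................................................
..........................................................
..........................................................
..........................................................
..........................................................
..........................................................
..........................................................
###################.......................................
###################################################.......
```

```bash
python3 - <<'E'
from h import *
m=bot.camera_model("top")
for z in(.039,.011):print(z,cast(m,[(336.3,176),(369.3,176),(354,159.5),(352,191.3)],z)[:,:2].round(4).tolist())
E
```

```text
0.039 [[0.5773, 0.1606], [0.578, 0.1024], [0.6074, 0.1291], [0.5503, 0.1332]]
0.011 [[0.5831, 0.1572], [0.5838, 0.097], [0.6142, 0.1246], [0.5552, 0.1289]]
```

```bash
python3 -c "
from workcell import bot
print(bot.job_done())"
```

```text
the job is handed in; nothing more can be done
None
```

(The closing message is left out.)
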